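Lock the bench mount and hold the camera arm level over it

TASK

On the microscope bench, first swing the mount's locking bar shut until it rests fully home in its keeper. Then pick up the camera arm by its balance point and hold it level above the mount, its collar straight above the post and its camera straight above the round rest, with about 4 cm of air between post top and collar; never let the arm touch the mount, and leave everything else on the bench where it is. Finish while holding it there, still and in the gripper: do not put it down or let go.

Things in the scene. Friction and masses are not known exactly. Their poses are not given: they have to be found in the camera images.
- mount: Bench mount, fixed: a flat grey plate 250 (x) x 110 (y) x 10 mm. Origin: centre of its underside; z up, x away from the robot within 0.35 rad. At its -x end a steel post 16 mm across on an aluminium flange; at its +x end a black round dished rest, 62 mm across, on a pillar. A steel keeper (upright with a lip, 34 mm high) stands at x -69 to -49, y 41 to 53 mm.
- post_top (a point): Centre of the post's top end, 70 mm above the bench, at x -95 mm, y 0 in the mount's frame.
- rest_top (a point): Centre of the rest's rim, 56 mm above the bench, at x +95 mm, y 0 in the mount's frame.
- latch (a joint): Angle of the locking bar (rad): 0 = shut, at its stop, the bar along the mount's +y with its end under the keeper's lip; grows as the bar swings open, clockwise seen from above, towards the mount's +x (the rest), to 1.3 at most. It starts open. Upright axis, light friction (about 1 N at the knob): it stays where it is left, no spring.
- latch_pivot (a point): The hinge axis of the locking bar, at x -55 mm, y -45 mm in the mount's frame, 21 mm above the bench (the bar's mid-height). The bar is steel, 12 mm wide, 8 mm thick, and reaches 95 mm from the axis.
- latch_knob (a point): The black upright round knob on the locking bar, 14 mm in diameter, 70 mm from the hinge axis; it reaches from 25 to 75 mm above the bench. This point lies on its axis, 62 mm above the bench, a good height to pinch or push it clear of keeper and bar.
- camera_arm: Loose camera arm, 0.45 kg give or take a third, lying level: an aluminium bar 18 mm wide, 16 mm high (underside 16 mm up) joins a heavy black round camera at +x (52 mm across, 48 mm high plus a 4 mm cap) to an aluminium ring collar at -x (38 mm across, 22 mm hole, 48 mm high). Origin: on its underside below the balance point; x to the camera, away from the robot within 0.5 rad; z up.
- balance_point (a point): The arm's balance point (centre of mass), in the middle of the bar's section, 24 mm above the arm's underside; 65 mm from the camera's axis and 125 mm from the collar's axis. Free bar extends 39 mm from here to the camera and 106 mm to the collar. The place to grip, across the bar. Axes as the arm's.
- cam_collar (a point): Centre of the collar's hole, level with the arm's underside.
- cam_foot (a point): Centre of the camera's underside.
- oil_bottle: Bystander: small amber bottle, 34 mm across, 75 mm high; origin under its centre.
- dish: Bystander: pale translucent round dish, 56 mm across, 15 mm high; origin under its centre.
- specimen_jar: Bystander: pale translucent jar with white cap, 52 mm across, 65 mm high; origin under its centre.
- slide_box: Bystander: grey box 85 x 110 x 32 mm; origin under its centre.
- objective: Bystander: steel microscope objective standing up, 28 mm across, 46 mm high; origin under its centre.
- beaker: Bystander: white beaker, 68 mm across, 85 mm high; origin under its centre.
- driver: Bystander: screwdriver with black handle, 170 mm long, lying on the bench along its x axis.

How it is judged:
By the outcome, as a careful person would: the job done as asked, in the order asked, and still so for the second after the job is handed in, while the arm keeps its last pose, push and grip.
It also fails if it takes over 53 s, if anything falls off the work surface, if the arm or the gripper's body presses on something with over 40 N, if the wrist force passes 120 N, or if a joint passes its speed limit or range.

ROBOT

A 6-joint arm with a two-finger parallel gripper is mounted at the origin on the work surface. World frame = base frame: x ahead of the robot, y to its left, z up, the work surface at z = 0. Lengths are in mm, angles in rad, forces in N, time in s.
With the tool pointing down it reaches from about 275 to 875 mm from the base axis. Payload 12.5 kg.
Tool frame: the origin (TCP) lies at the very end of the fingers, on their centre line; the grasp point (between the pads) lies env.hold_point_z behind it (env.hold_point_z is the distance from the TCP to the grasp point, in mm); x points along the fingers, y is the direction in which the jaws open and shut, and the axes are right-handed (so a half turn about x gives the same grasp; the last joint's range is limited). The gripper opens to 85 mm and grips with 20 to 120 N. Pads are 22 mm wide; open, the fingers measure 114 mm over their backs; the gripper's body (76 mm by 85 mm) begins 54 mm behind the grasp point. The pads swing forward as they close: fully open they stand 13 mm farther back than shut.
Start: joints at [-1.263, 0.351, 1.652, -0, 1.139, -0.085], TCP at [210.545, -508.09, 231.29] pointing down, gripper open.
Joint ranges: [-2.75, 2.75], [-0.79, 2.1], [0.01, 2.65], [-1.57, 4.71], [0.07, 3.14], [-2.87, 2.87]. Speed limits (rad/s): [2.22, 2.22, 2.79, 3.14, 3.14, 3.14].

INTERFACE

Orientations are given as [roll, pitch, yaw] about the fixed x, y, z axes, in that order (R = Rz(yaw) Ry(pitch) Rx(roll)).
In Python, from plant import env gives the robot as it stands. Calls block until the motion is done:
- env.move_pose(position, orientation): joint-space move of the TCP to a pose.
- env.move_straight(position, vel=150, attitude=None, force_limit=None): straight line of the TCP; attitude=None keeps the orientation; vel is the mean speed in mm/s. With force_limit (N) it stops when the force on the tool has changed by that much, and returns True; else False.
- env.move_j(angles): joint-space move.
- env.gripper_to(opening): finger opening in mm; the grip force is fixed at half the most; returns when the fingers have stopped.
- env.pause(seconds).
- env.inverse_kinematics(position, orientation): joint angles nearest the present ones, or None.
- env.state(): the state.
- env.get_image(name): name is "scene" or "side" or "wrist"; returns a dict with "frame" (420x560x3 uint8, blue, green, red), "K" (3x3 intrinsics, pixels), "rvec" (rotation vector, rad) and "tvec" (3), from world to camera coordinates, as OpenCV has them. Camera axes: x right, y down, z forward; pixel columns grow to the right and rows downward; lengths in mm; the calibration is good to about 2 mm. A picture is of the moment at which its call begins. There is no depth.
A pose or a line that the arm cannot do raises env.PlanningError and nothing moves.
- env.hand_in(): hands the job in, once; it reports no verdict.
The state is a dict: "time": time; "joint_pos": joint angles; "qd": joint speeds; "effort": joint torques, N m; "position": TCP position; "tcp_rot": TCP orientation; "force": force on the tool from outside, world axes, zero at the start; "moment": the same for the moment, N m; "finger_gap": finger opening in mm.
Only numpy, scipy, OpenCV 4.12 (cv2) and the standard library are available. Lean on these libraries where they do the work, as an engineer would, in place of code of your own. Each camera call takes 0.05 s, during which the arm holds its last target. There are 200 camera calls.

## Working session

There is one attempt and no reset: what is moved stays moved. The work goes in short steps, each a Python script; the robot and the scene stay as the last script left them, time stands still between calls to the robot, and variables do not carry over. Pictures are saved under pics/ and viewed, about 8 in all and at most 12, crops included, and the job is handed in when it is done.

```bash
ls; mkdir -p pics; python3 - <<'E'
from plant import env
import cv2,numpy as np
print(env.hold_point_z, env.state())
for n in("scene","side"):
    d=env.get_image(n); cv2.imwrite(f"pics/{n}0.png",d["frame"])
    R=cv2.Rodrigues(np.array(d["rvec"],float))[0]; print(n,d["K"],-R.T@np.array(d["tvec"]).ravel(),R[2])
E
```

```text
pics
18.700000000000003 {'time': 0.0, 'joint_pos': array([-1.26258181e+00,  3.51264010e-01,  1.65243213e+00,  7.28337005e-06,
        1.13909159e+00, -8.45755347e-02]), 'qd': array([-1.96481188e-04,  9.60437915e-04, -8.17730451e-04,  8.83927692e-04,
        7.97260586e-04, -3.60818866e-05]), 'effort': array([-9.38365738e-04, -5.06107056e+01, -2.91407329e+01, -2.44956564e-04,
        4.37689494e-03,  2.12427631e-05]), 'position': array([ 210.45841517, -507.78053478,  230.74015311]), 'tcp_rot': array([-1.66090408,  1.56960123,  1.87347557]), 'force': array([-0.40269464,  0.67002139, -0.16977755]), 'moment': array([0.00282266, 0.02761505, 0.0065982 ]), 'finger_gap': 85.47819220284823}
scene [[426.80130821   0.         274.92322833]
 [  0.         426.80130821 207.18013266]
 [  0.           0.           1.        ]] [1464.35988143  185.39593953  855.00877389] [-0.73447113 -0.16736019 -0.65767981]
side [[412.78926228   0.         271.36317465]
 [  0.         412.78926228 206.49405795]
 [  0.           0.           1.        ]] [ 446.15909084 -733.73429361  952.08649922] [ 0.13345297  0.62212493 -0.77146023]
```

View pics/scene0.png

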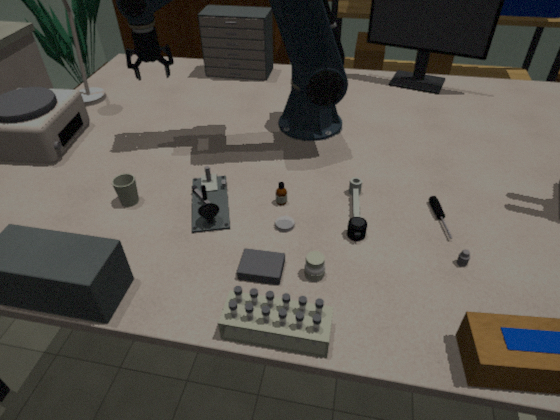

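View pics/side0.png

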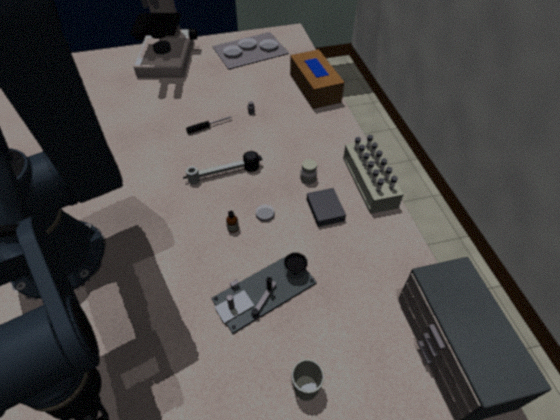

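The scene view shows the mount at about (210,203) with its rest at (208,212). The arm runs from its collar (355,185) to the camera (357,228). In the side view the mount post is at about (231,302), the rest at (296,264), the arm collar at (194,175) and the arm's camera at (251,158). Next I'll get coarse positions by ray casting, then take wrist views from above.

```bash
cat > h.py <<'E'
from plant import env
import cv2,numpy as np
def ray(d,uv):
    R=cv2.Rodrigues(np.array(d["rvec"],float))[0]; t=np.array(d["tvec"],float).ravel()
    K=np.array(d["K"],float); v=R.T@np.linalg.inv(K)@np.array([uv[0],uv[1],1.]); return -R.T@t,v
def onz(d,uv,z):
    c,v=ray(d,uv); return c+v*(z-c[2])/v[2]
def proj(d,P):
    return cv2.projectPoints(np.array(P,float).reshape(-1,3),np.array(d["rvec"],float),np.array(d["tvec"],float),np.array(d["K"],float),None)[0].reshape(-1,2)
def tri(d1,u1,d2,u2):
    A=[];b=[]
    for d,u in((d1,u1),(d2,u2)):
        c,v=ray(d,u);v=v/np.linalg.norm(v);M=np.eye(3)-np.outer(v,v);A.append(M);b.append(M@c)
    return np.linalg.lstsq(np.vstack(A),np.hstack(b),rcond=None)[0]
def down(yaw):
    """tool x down, jaw axis (tool y) at heading yaw"""
    from scipy.spatial.transform import Rotation as Ro
    y=np.array([np.cos(yaw),np.sin(yaw),0]);x=np.array([0,0,-1.])
    return Ro.from_matrix(np.c_[x,y,np.cross(x,y)]).as_euler('xyz')
E
python3 - <<'E'
from h import *
d=env.get_image("scene");s=env.get_image("side")
for n,a,b,z in(("post",(208,169),(231,297),70),("rest",(208,211),(296,262),56),("collar",(356,183),(194,173),48),("cam",(357,221),(251,156),52),("knob",(204,188),(268,281),75),("bottle",(282,196),(232,222),30)):
    print(n,onz(d,a,z).round(),onz(s,b,z).round(),tri(d,a,s,b).round())
w=env.get_image("wrist");c,_=ray(w,(280,210));R=cv2.Rodrigues(np.array(w["rvec"],float))[0]
st=env.state();from scipy.spatial.transform import Rotation as Ro
T=Ro.from_euler('xyz',st["tcp_rot"]).as_matrix();print("wrist cam in tool",T.T@(c-st["position"]),T.T@R[2],w["K"][0])
E
```

```text
post [ 448. -258.   70.] [ 444. -268.   70.] [ 442. -263.   64.]
rest [ 623. -201.   56.] [ 620. -203.   56.] [ 621. -202.   54.]
collar [408. 201.  48.] [403. 181.  48.] [400. 198.  38.]
cam [583. 214.  52.] [587. 208.  52.] [585. 212.  51.]
knob [ 548. -236.   75.] [ 537. -250.   75.] [ 537. -243.   65.]
bottle [489. -14.  30.] [485. -19.  30.] [485. -15.  26.]
wrist cam in tool [-143.44194961    0.61515079  -69.05761737] [9.62520420e-01 4.81718764e-04 2.71208792e-01] [316.90009103   0.         280.50965791]
```

View first.

```bash
python3 - <<'E'
from h import *
y=0.33
for a in(y+np.pi/2,y-np.pi/2):
    q=env.inverse_kinematics([525,-232,270],down(a));print(a,q)
a=y-np.pi/2
env.move_pose([525,-232,270],down(a))
w=env.get_image("wrist");cv2.imwrite("pics/w1.png",w["frame"]);print(env.state()["time"],proj(w,[[444,-263,70],[621,-202,54],[537,-243,70]]))
E
```

```text
1.9007963267948966 [-0.49720422  0.35851784  1.54164637  0.          1.24142844 -2.39800055]
-1.2407963267948965 [-0.49720422  0.35851784  1.54164637  0.          1.24142844  0.74359211]
1.85 [[281.9237205  254.54529616]
 [281.77996753  86.11723397]
 [292.29381468 175.0309971 ]]<sys>:0: UserWarning: Gimbal lock detected. Setting third angle to zero since it is not possible to uniquely determine all angles.
```

View pics/w1.png

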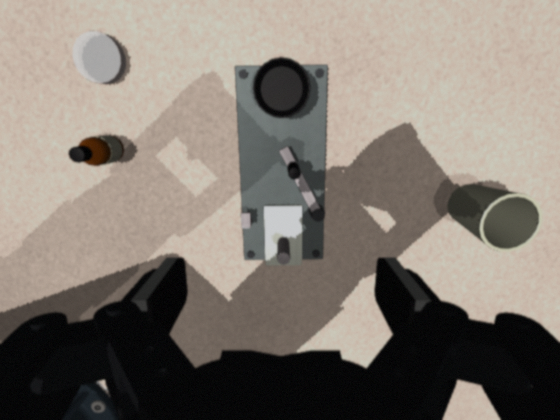

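The wrist view shows the plate corners at about (236,66), (328,65), (324,259) and (244,261). The rest is at (281,88), the post top at (284,241), the knob top at (293,170), the bar's end at (287,150) and the pivot at (317,212). I'll fit these more precisely.

```bash
python3 - <<'E'
from h import *
w=env.get_image("wrist");f=w["frame"]
# mount pose from plate corners (z=10) , similarity fit
B=f.astype(int)
hsv=cv2.cvtColor(f,cv2.COLOR_BGR2HSV)
m=(((B[...,2]-B[...,0])<3)&(np.arange(420)[:,None]<275)&(np.arange(560)[None]>220)&(np.arange(560)[None]<345)).astype(np.uint8)
m=cv2.morphologyEx(m,cv2.MORPH_CLOSE,np.ones((9,9)));m=cv2.morphologyEx(m,cv2.MORPH_OPEN,np.ones((9,9)))
c=max(cv2.findContours(m,0,2)[0],key=cv2.contourArea);
print(cv2.boundingRect(c),cv2.contourArea(c),cv2.approxPolyDP(c,8,True).reshape(-1,2).tolist())
for nm,C in(("eye",[(236,66),(328,65),(324,259),(244,261)]),):
    P=np.array([onz(w,p,10)[:2] for p in C]);print(P.round(1),[np.linalg.norm(P[i]-P[i-1]).round(1) for i in range(4)],P.mean(0))
for n,u,z in(("rest",(281.5,87),56),("post",(284,241),70),("knob",(293.5,170),75),("bartip",(286,150),25),("pivot",(317,212),25)):print(n,onz(w,u,z).round(1))
big=cv2.resize(f[50:275,210:350],None,fx=2.66,fy=2.66,interpolation=cv2.INTER_CUBIC);mm=cv2.resize(m[50:275,210:350]*255,(big.shape[1],big.shape[0]))
cv2.imwrite("pics/w1z.png",np.hstack([big,cv2.cvtColor(mm,cv2.COLOR_GRAY2BGR)]))
E
```

```text
(236, 60, 91, 199) 15671.5 [[237, 66], [245, 258], [288, 251], [289, 237], [302, 238], [302, 257], [321, 257], [326, 66]]
[[ 628.3 -142.9]
 [ 664.3 -244.8]
 [ 431.  -329.5]
 [ 392.1 -225.5]] [np.float64(250.2), np.float64(108.1), np.float64(248.3), np.float64(111.1)] [ 528.9335204  -235.67799276]
rest [ 619.9 -202.2   56. ]
post [ 460.9 -259.8   70. ]
knob [ 543.3 -242.    75. ]
bartip [ 556.4 -229.8   25. ]
pivot [ 495.2 -293.1   25. ]
```

View pics/w1z.png

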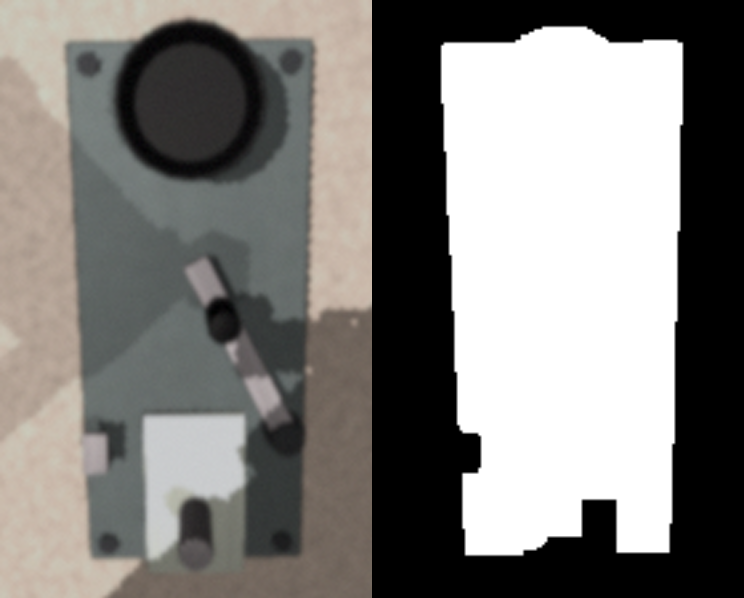

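In the zoom the post's lighter top disc is at the lower end, full-image (283.3,257). The knob top is at about (292.7,172), the rest rim centre is at (281.4,87.6), the keeper is on the left and the pivot is lower right. I'll compute the mount frame from the post and rest, and check it against the plate corners.

```bash
python3 - <<'E'
from h import *
w=env.get_image("wrist")
p=onz(w,(283.3,257),70)[:2];r=onz(w,(281.4,87.6),56)[:2]
v=r-p;y=np.arctan2(v[1],v[0]);c=(p+r)/2
print(p,r,np.linalg.norm(v),"yaw",y,"centre",c)
for c,y in((c,y),(np.array([528.9,-235.7]),.342)):
  R=np.array([[np.cos(y),-np.sin(y)],[np.sin(y),np.cos(y)]])
  M=lambda q:c+R@np.array(q)
  for n,u,z in(("knob",(292.7,172),75),("bartip",(286,150),25),("pivot",(317,212),25),("keeper",(246,220),34)):
    q=R.T@(onz(w,u,z)[:2]-c);d=q-[-55,-45];print(n,q.round(1),np.linalg.norm(d).round(1),np.arctan2(d[0],d[1]).round(3))
E
```

```text
[ 441.52547203 -265.60285963] [ 619.305673   -202.26553766] 188.7257698656687 yaw 0.34224746138535705 centre [ 530.41557251 -233.93419865]
knob [  7.3 -11.1] 70.9 1.072
bartip [25.9 -4.9] 90.3 1.11
pivot [-53.  -43.9] 2.2 1.068
keeper [-59.7  46.3] 91.4 -0.052
knob [ 9.3 -9.9] 73.2 1.072
bartip [27.9 -3.7] 92.6 1.109
pivot [-51.  -42.8] 4.6 1.063
keeper [-57.7  47.4] 92.5 -0.029
```

```bash
cat >> h.py <<'E'
C=np.array([530.,-234.]);Y=0.342
def M(x,y):return C+np.array([[np.cos(Y),-np.sin(Y)],[np.sin(Y),np.cos(Y)]])@np.array([x,y])
def knob(t):return M(-55+70*np.sin(t),-45+70*np.cos(t))
E
python3 -W ignore - <<'E'
from h import *
t0=1.072
env.gripper_to(45)
env.move_pose([*knob(t0),120],down(Y-t0))
print("hit",env.move_straight([*knob(t0),46],vel=80,force_limit=8))
env.gripper_to(17);s=env.state();print(s["finger_gap"],s["force"],s["time"])
for t in np.arange(0.95,-0.16,-0.1):
    h=env.move_straight([*knob(t),46],vel=45,attitude=down(Y-max(t,0)),force_limit=10)
    s=env.state();print(round(t,2),h,s["position"].round(1),s["force"].round(1))
    if h:break
p=s["position"][:2]-M(-55,-45);b=np.arctan2(p[1],p[0]);print("angle",Y+np.pi/2-b,np.linalg.norm(p),s["time"])
for n in("wrist",):
    w=env.get_image(n);cv2.imwrite("pics/k1.png",w["frame"])
E
```

```text
hit False
17.20845629588606 [-0.08248623  0.1053098  -0.50586467] 4.5333
0.95 False [ 533.3 -237.4   46.1] [ 0.1 -0.6  0.4]
0.85 False [ 527.5 -233.8   46. ] [0.8 0.5 0.9]
0.75 False [ 521.2 -230.7   46. ] [ 0.3 -0.6  0.3]
0.65 False [ 514.7 -228.3   46.1] [ 0.2 -0.1 -1.3]
0.55 False [ 507.9 -226.5   46. ] [-0.   0.6  0.3]
0.45 False [ 501.1 -225.3   46.1] [0.1 0.1 1. ]
0.35 False [ 494.  -224.9   46. ] [-1.  -0.1  0.5]
0.25 False [ 487.1 -225.2   46. ] [ 0.5 -0.2  0.3]
0.15 False [ 480.2 -226.2   46.1] [ 0.2  0.1 -0.1]
0.05 False [ 473.3 -227.8   46. ] [-0.2 -0.3 -0.2]
-0.05 True [ 467.5 -230.1   46.1] [ 4.4  3.1 -0.1]
angle -0.036738871278532814 69.7266767452472 7.9083
```

View pics/k1.png

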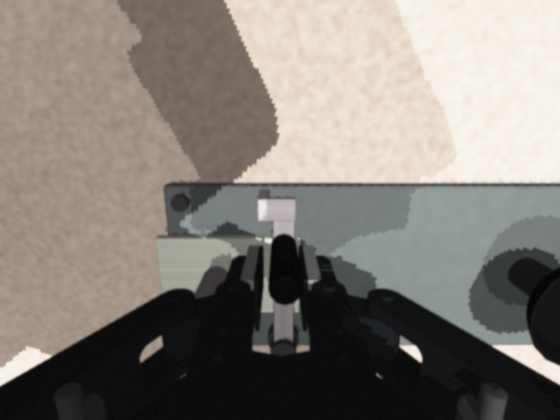

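The wrist view shows the bar along the plate's +y, its end under the keeper's lip at (277,208). The knob sits between the pads at (285,260). The contact stop corresponds to about -0.01 rad. I'll release, rise and look at the camera arm.

```bash
python3 -W ignore - <<'E'
from h import *
env.gripper_to(24)
p=env.state()["position"]
env.move_straight([p[0],p[1],150],vel=150)
env.gripper_to(60)
w=env.get_image("wrist");cv2.imwrite("pics/k2.png",w["frame"])
y=0.1
env.move_pose([480,207,250],down(y-np.pi/2))
w=env.get_image("wrist");cv2.imwrite("pics/a1.png",w["frame"]);print(env.state()["time"],env.state()["joint_pos"].round(2))
print(proj(w,[[402,195,48],[585,212,52]]))
E
```

```text
11.8667 [ 0.32  0.28  1.7  -0.    1.16  1.79]
[[283.09165199 248.38849033]
 [285.08735646  80.69189234]]
```

View pics/a1.png

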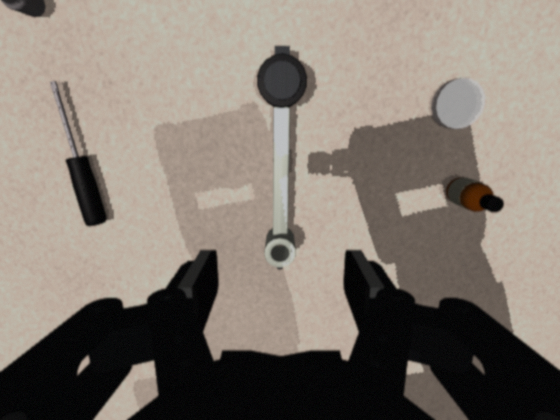

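View pics/k2.png

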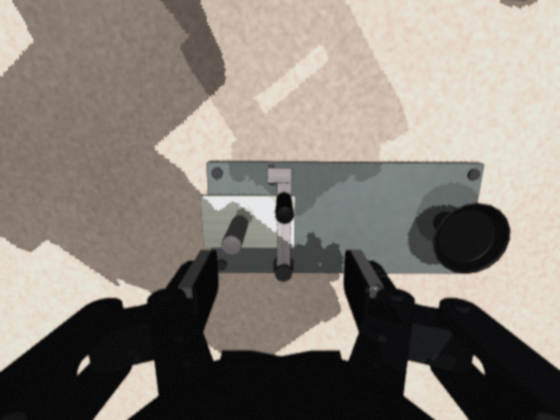

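The latch is confirmed shut: the bar runs straight across the plate into the keeper at (279,175). The arm's collar top is at (280,252), the camera cap at (283,80), and the bar between them is unobstructed. I'll measure it by contours, then grasp.

```bash
python3 -W ignore - <<'E'
from h import *
w=env.get_image("wrist");f=w["frame"].astype(int)
col=onz(w,(280,252),48)[:2];cam=onz(w,(283,80),52)[:2]
g=cv2.cvtColor(w["frame"],cv2.COLOR_BGR2HSV);
m=((g[...,1]<28)&(g[...,2]>110)).astype(np.uint8);m[:115]=0;m[228:]=0;m[:,:255]=0;m[:,310:]=0
ys,xs=np.nonzero(m);k=np.polyfit([r for r in range(118,225,3)],[np.median(xs[ys==r]) for r in range(118,225,3)],1)
wd=[np.sum(ys==r) for r in(130,170,210)]
A,Bp=[onz(w,(np.polyval(k,r),r),32)[:2] for r in(225,118)]
h=lambda p,q:np.arctan2(*(q-p)[::-1])
print(col,cam,np.linalg.norm(cam-col),h(col,cam),"bar",A,Bp,h(A,Bp),wd)
y=h(col,cam);mid=(col+cam)/2;u=(cam-col)/np.linalg.norm(cam-col);print("balance",mid+u*30, cam-65*u,col+125*u, "bar offset",[float(np.cross(u,q-col)) for q in(A,Bp)])
E
```

```text
[397.0721623  198.14303518] [585.44735609 214.11414123] 189.0510244990014 0.08458121200642357 bar [425.0639474  200.84794009] [548.74201373 211.02722124] 0.08211956584867004 [np.int64(19), np.int64(17), np.int64(15)]
balance [521.15251343 208.66300019] [520.67972191 208.62291527] [521.62530495 208.7030851 ] bar offset [0.33047806697947557, 0.02499729279804086]
```

```bash
python3 -W ignore - <<'E'
from h import *
b=[521.2,208.8];o=down(0.083-np.pi/2)
env.gripper_to(42)
env.move_pose([*b,90],o)
print("hit",env.move_straight([*b,6],vel=90,force_limit=8))
env.gripper_to(0);s=env.state();print("gap",s["finger_gap"],s["force"],s["position"])
env.move_straight([*b,66],vel=90)
env.pause(.3);s=env.state();print(s["finger_gap"],s["force"].round(2),s["moment"].round(2),s["time"],s["position"])
env.move_straight([*b,175],vel=150)
w=env.get_image("wrist");cv2.imwrite("pics/g1.png",w["frame"])
d=env.get_image("scene");cv2.imwrite("pics/g1s.png",d["frame"])
cv2.imwrite("pics/g1both.png",np.vstack([w["frame"],cv2.resize(d["frame"][120:270,260:460],(560,420))])[:, :] if 0 else np.hstack([cv2.resize(w["frame"],(400,300)),cv2.resize(d["frame"][90:240,260:460],(400,300))]))
E
```

```text
hit False
gap 16.88889370623575 [-0.85061216  0.85553039  6.39319659] [521.63797335 209.0777193    6.7514845 ]
16.847306409606603 [ 0.49 -0.1  -2.7 ] [ 0.01 -0.02  0.02] 15.475 [521.03286433 208.74192546  65.61190175]
```

View pics/g1both.png

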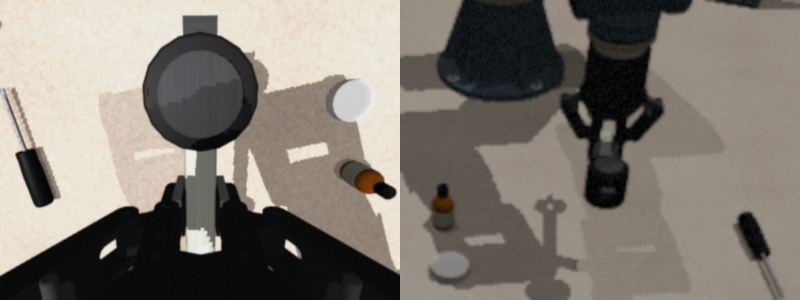

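The arm is in the gripper, with the camera cap centred at about (280,128) in the wrist view. The collar is hidden there by the gripper, so I'll check levelness from the side camera above the mount.

```bash
python3 -W ignore - <<'E'
from h import *
w=env.get_image("wrist")
u=np.array([np.cos(.083),np.sin(.083)]);p=env.state()["position"]
print("cap expected px",proj(w,[[*(p[:2]+65*u),p[2]-6+52]]))
b=M(30,0);o=down(Y-np.pi/2)
env.move_pose([*b,175],o);env.pause(.5)
s=env.state();print(s["position"],s["joint_pos"].round(2),s["time"],s["finger_gap"])
d=env.get_image("side");f=d["frame"]
E=[[*M(-95,0),175-6+48],[*M(95,0),175-6+52],[*M(-95,0),70],[*M(95,0),56]];E=np.array(E);q=proj(d,E);print(q.round(1))
x0,y0=170,180
z=cv2.resize(f[y0:y0+150,x0:x0+200],None,fx=4,fy=4,interpolation=cv2.INTER_CUBIC)
cv2.imwrite("pics/m1.png",z)
E
```

```text
cap expected px [[278.76569799 132.21422525]]
[ 558.31065821 -223.83934358  175.03905014] [-0.46  0.5   1.57  0.    1.07  0.77] 18.6 17.11445912373061
[[222.8 263.4]
 [297.8 222.1]
 [229.5 296.5]
 [295.6 261.7]]
```

View pics/m1.png

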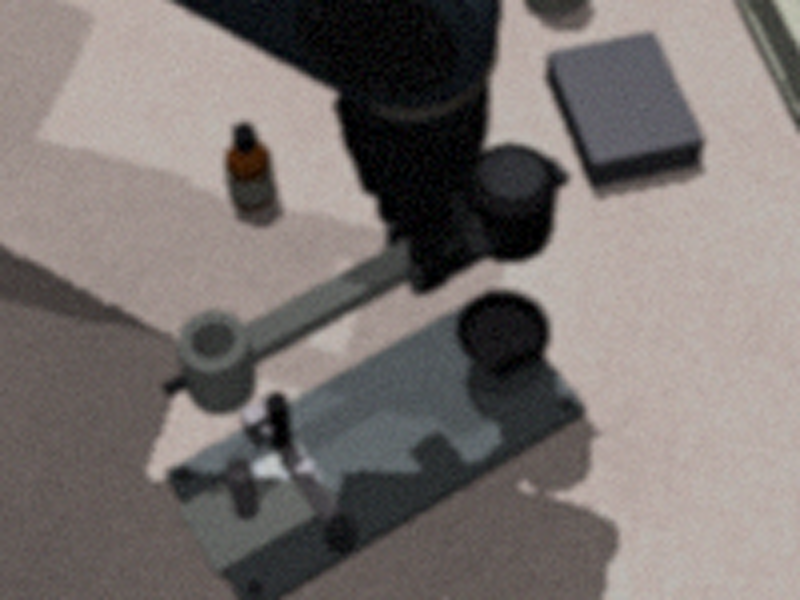

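The side view shows the arm over the mount. The collar top is at (223,265) against an expected (222.8,263.4), and the cap at (298.2,224.5) against (297.8,222.1). The post top at (230,295.8) and rest at (296,262.5) agree with the mount estimate. The arm looks level and in line, so I'll lower it to the hold height and check with both cameras.

```bash
python3 -W ignore - <<'E'
from h import *
b=M(30,0)
print(env.move_straight([*b,117],vel=60,force_limit=15));env.pause(.7)
s=env.state();print(s["position"],s["time"],s["finger_gap"],s["force"],s["tcp_rot"])
E=np.array([[*M(-95,0),110+48],[*M(95,0),110+52],[*M(-95,0),70],[*M(95,0),56]])
out=[]
for n,x0,y0 in(("scene",165,120),("side",205,215)):
    d=env.get_image(n);np.save(f"pics/{n}f.npy",d["frame"])
    print(n,proj(d,E).round(1).tolist())
    out.append(cv2.resize(d["frame"][y0:y0+110,x0:x0+100],None,fx=4,fy=4,interpolation=cv2.INTER_CUBIC))
cv2.imwrite("pics/f1.png",np.hstack(out))
E
```

```text
False
[ 558.25967101 -223.933727    117.00062577] 20.4667 16.84500533896521 [ 0.79271326 -0.13914999 -3.56914088] [ 0.27447386  1.57078429 -2.52508471]
scene [[202.7, 143.5], [203.1, 180.5], [206.4, 167.3], [208.0, 210.2]]
side [[225.7, 277.7], [297.0, 237.5], [229.5, 296.5], [295.6, 261.7]]
```

View pics/f1.png

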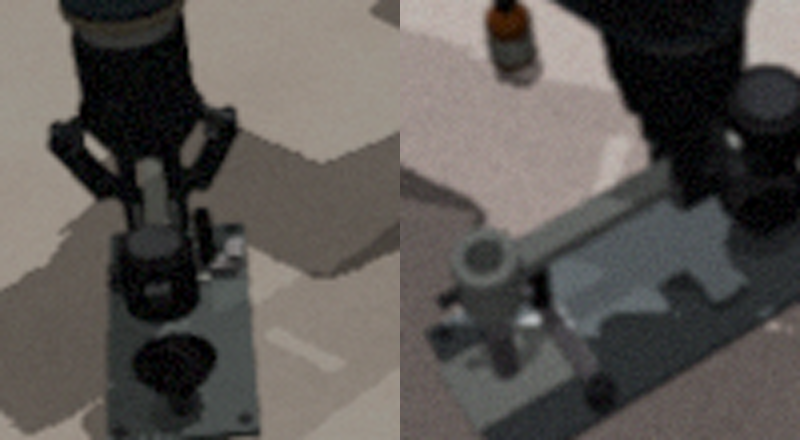

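The final view shows the cap at scene (203.5,180.3) against an expected (203.1,180.5). In the side view the collar is at (226.5,278.5) against (225.7,277.7), and the cap at (296.8,239.3) against (297,237.5). The largest miss is about 2 px, or 4 mm, and the wrist view of the cap agreed to under 1 mm. There is clear air over the post and the bar is still in its keeper, so I'm handing in.

```bash
python3 -c "
from plant import env
env.hand_in();s=env.state();print(s['time'],s['position'],s['finger_gap'])"
```

```text
the job is handed in; nothing more can be done
the job is handed in; nothing more can be done
```

The job is handed in: the locking bar is shut and the arm is holding the camera arm level above the mount. It took about 20.5 s of the 53 s allowed.

- **Locking bar:** I swung it from about 1.07 rad to its stop, ending on a 10 N contact at about -0.01 rad. A wrist view afterwards showed its end under the keeper's lip, and it was still there in the last view.
- **Camera arm:** I gripped it across the bar at the balance point, with a 16.8 mm finger reading. It is held with its underside about 110 mm up, so there are about 40 mm between post top and collar.
- **Contact:** The fingers pressed the bench lightly (about 6 N) as they closed on the bar. No move was stopped by contact while the arm was held.

**Last checks:**
- The camera cap matched its expected place to under 0.5 px in the scene view. It matched to about 1 mm in the wrist view, which was taken before the move to the mount.
- In the side view the collar was off by about 1 px (2 mm) and the cap by about 2 px (4 mm, seen low). The difference between them allows a tilt of up to about 0.6°.
- I took that to be calibration and reading error, and did not correct it.
- The collar was hidden by the gripper in the wrist and scene views, so only the side view confirms its position.

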